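Make up two collage kits from the stock on the art-room table

ROBOT

A 6-joint arm with a two-finger parallel gripper is mounted at the origin on the work surface. World frame = base frame: x ahead of the robot, y to its left, z up, the work surface at z = 0. Lengths are in m, angles in rad, forces in N, time in s.
With the tool pointing down it reaches from about 0.275 to 0.75 m from the base axis. Payload 10.2 kg.
Tool frame: the origin (TCP) lies midway between the tips of the shut fingers; the grasp point (between the pads) lies 19 mm behind it; z points along the fingers, y is the line along which they close (so a half turn about z gives the same grasp; the last joint's range is limited). The gripper opens to 88 mm and grips with 3 to 60 N. Pads are 18 mm wide; open, the fingers measure 123 mm over their backs; the gripper's body (75 mm by 187 mm) begins 45 mm behind the grasp point.
Start: joints at [1.104, 0.313, 1.498, -0, 1.331, -0.223], TCP at [0.127, 0.509, 0.239] pointing down, gripper open.
Joint ranges: [-2.94, 2.94], [-0.97, 2.17], [0.19, 2.56], [-1.23, 4.37], [0.02, 3.11], [-2.88, 2.88]. Speed limits (rad/s): [2.39, 2.39, 3.01, 3.14, 3.14, 3.14].

INTERFACE

Orientations are given as [roll, pitch, yaw] about the fixed x, y, z axes, in that order (R = Rz(yaw) Ry(pitch) Rx(roll)).
In Python, from plant import readout, optics, arm gives the robot as it stands.
- The arm moves only by the tool servo_tool, never from a script. Its argument "moves" is a list of rows, each a list of 6 numbers: the shift along the tool's x, y, z each as a share of 500 mm, from -1 to 1, then the turn, a rotation vector about the tool's x, y, z each as a share of pi rad, from -1 to 1. In form: [[x, y, z, rx, ry, rz], ...]. A call has 1 to 20 rows; each row is the pose to reach, as a shift and turn from the pose commanded when the call began, along the tool's axes at that moment, turning the shorter way round; what a row does not reach only later rows make up. A row lasts 1/10 s, in which the tool goes at most 50 mm and 8.59 degrees, less where a joint would pass 70% of its speed; a pose out of reach is approached as far as the arm can. A call with a number of a shift or a turn outside -1 to 1 is refused whole. A call with a gripper value outside its range is refused whole. "fingers" is the gripper command: -1 is shut, 1 is fully open, values between are in proportion, set as the call begins (left out, the last holds). The fingers move at their own pace and stop on an object; "squeeze" is the grip in N (left out, the last holds). Time passes only in rows, so rows that repeat a pose let the fingers close. It gives the time, the measured TCP pose, the force, the opening and the grip force at its end, in the units of the state.
- readout.state(): the state, without advancing time (a new reading comes with each control period).
- optics.capture(name): name is "scene" or "top"; returns the picture (400x640x3 uint8, blue, green, red); there is no depth.
- optics.camera_params(name): a dict with "fx", "fy", "cx", "cy" (pixels), "R" (3x3) and "t" (3): a world point X has camera coordinates R X + t. Camera axes: x right, y down, z forward; pixel columns grow to the right and rows downward; lengths in m; the calibration is good to about 2 mm. A picture is of the moment at which its call begins. camera_params takes no time and is no camera call.
- arm.sign_off(): hands the job in; it is judged then, once.
The state is a dict: "time": time; "joints": joint angles; "joint_vel": joint speeds; "tau": joint torques, N m; "tool_pos": TCP position; "orientation": TCP orientation; "wrist_force": force on the tool from outside, world axes, zero at the start; "moment": the same for the moment, N m; "grip_width": finger opening in m; "finger_force": force on a finger pad.
Only numpy, scipy, OpenCV 4.12 (cv2) and the standard library are available. Lean on these libraries where they do the work, as an engineer would, in place of code of your own. Each camera call takes 0.05 s, during which the arm holds its last target. There are 200 camera calls.

TASK

Make up two collage kits from the loose stock on the art-room table: the red cap and the pine gable block go on the board with the two blue squares; the green cap, the cardboard ring and the cork go on the board with the three white squares. Set one thing in the middle of each painted square (which square of its board does not matter), standing the same way up as it does now, and let go of it. Leave the yellow cap and the dark block where they lie.

Things in the scene. Friction and masses are not known exactly. Their poses are not given: they have to be found in the camera images.
- blue_board: pine board fixed flat on the table, 196 x 94 mm and 15 mm thick, with TWO BLUE painted squares of 70 mm on its top. Its origin is at the centre of its underside, so its top is 15 mm above the origin; x runs along its long side, z up. The squares are paint only (flush); their centres lie on its x axis at x = -46 and +46 mm (y = 0).
- white_board: pine board fixed flat on the table, 288 x 94 mm and 15 mm thick, with THREE WHITE painted squares of 70 mm on its top. Its origin is at the centre of its underside, so its top is 15 mm above the origin; x runs along its long side, z up. The squares are paint only (flush); their centres lie on its x axis at x = -92, 0 and +92 mm (y = 0).
- red_cap_centre (a point): ribbed round red plastic screw cap, 40 mm in diameter and 22 mm high, lying flat; this point is its centre, half-way up (11 mm above what it lies on). Its z axis points up.
- green_cap_centre (a point): ribbed round green plastic screw cap, 40 mm in diameter and 22 mm high, lying flat; this point is its centre, half-way up (11 mm above what it lies on). Its z axis points up.
- wedge_centre (a point): light pine gable block (a triangular prism like a small roof) standing on its rectangular base: 56 mm long along its x, 42 mm thick along its y, ridge 34 mm high running along y; from above a light rectangle of 56 x 42 mm with the ridge across its middle. The two upright triangular end faces, 42 mm apart along y, are the ones to grip. This point is half-way up (17 mm above its base) over the middle of the base; z points up.
- ring_centre (a point): brown cardboard ring (a slice of tube) lying flat, axis upright: 56 mm outer and 46 mm inner diameter, 26 mm high, rigid. This point is its centre, half-way up (13 mm above what it lies on).
- cork_centre (a point): cork stopper standing on its narrower end: 36 mm in diameter at the foot, 40 mm at the top, 34 mm high. This point is its centre, half-way up (17 mm above what it stands on).
- yellow_cap_centre (a point): ribbed round yellow plastic screw cap, 40 mm in diameter and 22 mm high, lying flat; this point is its centre, half-way up (11 mm above what it lies on). Its z axis points up. Not part of either kit.
- dark_block_centre (a point): dark brown wooden offcut, 44 x 44 mm and 26 mm high, lying flat; this point is its centre, half-way up. Not part of either kit.
Things that resemble listed ones, but are neither listed nor needed, are in the scene too. What is shaped like the part that bears ring_centre but purple is not meant.

How it is judged:
At the end, for the whole second after the job is handed in: Each kit's things are on different squares of their board: centres within 15 mm of the square's centre along each board axis, resting on the board (height within 6 mm), upright within 0.15 rad, slower than 0.02 m/s. Yellow cap and dark block within 30 mm of their starts (((x of red_cap_centre in the frame of blue_board between -0.061 and -0.031 m and x of wedge_centre in the frame of blue_board between 0.031 and 0.061 m) or (x of red_cap_centre in the frame of blue_board between 0.031 and 0.061 m and x of wedge_centre in the frame of blue_board between -0.061 and -0.031 m)) and y of red_cap_centre in the frame of blue_board between -0.015 and 0.015 m and z of red_cap_centre in the frame of blue_board between 0.02 and 0.032 m and angle between each of red_cap_centre, wedge_centre, green_cap_centre, ring_centre, cork_centre's own z axis and vertical below 0.15 rad and linear speed of each of red_cap, wedge, green_cap, ring, cork below 0.02 m/s and y of wedge_centre in the frame of blue_board between -0.015 and 0.015 m and z of wedge_centre in the frame of blue_board between 0.026 and 0.038 m and ((x of green_cap_centre in the frame of white_board between -0.107 and -0.077 m and x of ring_centre in the frame of white_board between -0.015 and 0.015 m and x of cork_centre in the frame of white_board between 0.077 and 0.107 m) or (x of green_cap_centre in the frame of white_board between -0.107 and -0.077 m and x of ring_centre in the frame of white_board between 0.077 and 0.107 m and x of cork_centre in the frame of white_board between -0.015 and 0.015 m) or (x of green_cap_centre in the frame of white_board between -0.015 and 0.015 m and x of ring_centre in the frame of white_board between -0.107 and -0.077 m and x of cork_centre in the frame of white_board between 0.077 and 0.107 m) or (x of green_cap_centre in the frame of white_board between -0.015 and 0.015 m and x of ring_centre in the frame of white_board between 0.077 and 0.107 m and x of cork_centre in the frame of white_board between -0.107 and -0.077 m) or (x of green_cap_centre in the frame of white_board between 0.077 and 0.107 m and x of ring_centre in the frame of white_board between -0.107 and -0.077 m and x of cork_centre in the frame of white_board between -0.015 and 0.015 m) or (x of green_cap_centre in the frame of white_board between 0.077 and 0.107 m and x of ring_centre in the frame of white_board between -0.015 and 0.015 m and x of cork_centre in the frame of white_board between -0.107 and -0.077 m)) and y of green_cap_centre in the frame of white_board between -0.015 and 0.015 m and z of green_cap_centre in the frame of white_board between 0.02 and 0.032 m and y of ring_centre in the frame of white_board between -0.015 and 0.015 m and z of ring_centre in the frame of white_board between 0.022 and 0.034 m and y of cork_centre in the frame of white_board between -0.015 and 0.015 m and z of cork_centre in the frame of white_board between 0.026 and 0.038 m and distance of each of yellow_cap_centre, dark_block_centre from where it was at the start of the episode below 0.03 m); the robot touches nothing.
It fails at once if the yellow cap is moved by more than 30 mm (distance of yellow_cap_centre from where it was at the start of the episode above 0.03 m).
It fails at once if the dark block is moved by more than 30 mm (distance of dark_block_centre from where it was at the start of the episode above 0.03 m).
It also fails if it takes over 112 s, if anything falls off the work surface, if the arm or the gripper's body presses on something with over 40 N, if the wrist force passes 120 N, or if a joint passes its speed limit or range.

## Working session

There is one attempt and no reset: what is moved stays moved. The work goes in short steps, Python scripts to look and compute and a tool call to move; the robot and the scene stay as the last step left them, time stands still between calls to the robot, and variables do not carry over. Pictures are saved under pics/ and viewed, at most 14 in all, crops included, and the job is handed in when it is done.

Besides the shell and the picture viewer there is one more tool, called after ">>>" by a JSON object that holds its "api" and its "payload". servo_tool: Moves the arm, as the interface text tells. Its arguments: {"type":"object","properties":{"moves":{"type":"array"},"fingers":{"type":"number"},"squeeze":{"type":"number"}},"required":["moves"]}

```bash
ls; mkdir -p pics; python3 - <<'E'
from plant import readout, optics
import cv2
for n in("scene","top"):
    cv2.imwrite(f"pics/{n}0.png",optics.capture(n)); print(n,optics.camera_params(n))
print(readout.state())
E
```

```text
pics
scene {'fx': 445.07593919802326, 'fy': 445.07593919802326, 'cx': 316.25698567700204, 'cy': 192.0469704899839, 'R': array([[ 0.77956356,  0.62631578, -0.00303339],
       [ 0.40954308, -0.51340299, -0.75411659],
       [-0.47387247,  0.58663951, -0.65673355]]), 't': array([-0.45771384, -0.20546264,  1.31639816])}
top {'fx': 402.7567065011047, 'fy': 402.7567065011047, 'cx': 325.51391874126693, 'cy': 198.51297075628182, 'R': array([[ 0.11844622, -0.99294885, -0.00480395],
       [-0.96541494, -0.11402744, -0.23446052],
       [ 0.23225952,  0.03240876, -0.97211377]]), 't': array([-0.06073214,  0.59078649,  0.79895175])}
{'time': 0.1, 'joints': array([ 1.10359435e+00,  3.13367369e-01,  1.49829429e+00, -1.70980430e-05,
        1.33100596e+00, -2.23372347e-01]), 'joint_vel': array([-9.04595411e-04, -2.93301773e-05, -1.52944536e-03,  7.55917593e-04,
        5.70519370e-04, -5.96283265e-04]), 'tau': array([ 2.39592271e-03, -4.02813756e+01, -2.52644545e+01,  6.95703900e-02,
        3.41445697e-02, -7.58777242e-05]), 'tool_pos': array([0.12665536, 0.50928728, 0.23825711]), 'orientation': array([-3.14054072e+00, -2.21932350e-04,  2.89776697e+00]), 'wrist_force': array([-0.0225225 ,  0.13753919,  0.40463867]), 'moment': array([ 0.03989148, -0.05686584, -0.02647038]), 'finger_force': 0.0, 'grip_width': 0.08819129802073832}
```

View pics/scene0.png

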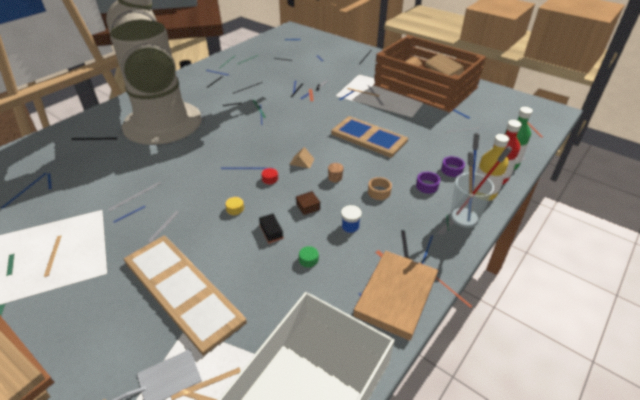

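View pics/top0.png

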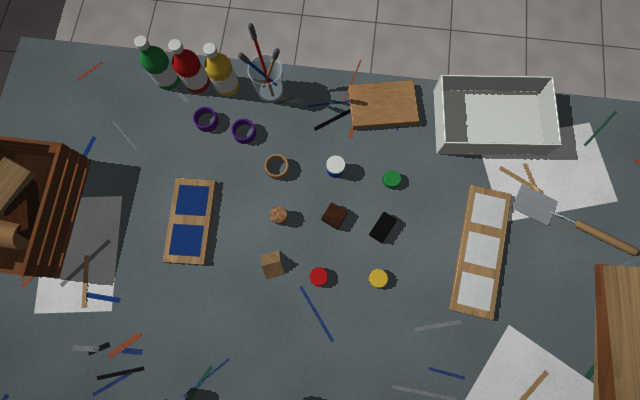

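The top view shows all the parts:

| Part | Pixel (column, row) |
|---|---|
| Red cap | (319,277) |
| Yellow cap | (378,278) |
| Green cap | (392,179) |
| Ring | (276,166) |
| Cork | (279,214) |
| Gable block | (273,264) |
| Dark block | (335,215) |
| Blue board | (190,222) |
| White board | (481,252) |

The decoys are the purple rings, a black block at (383,227) and a white/blue jar at (336,166). In the scene view the same parts lie at red (270,175), green (309,256), ring (379,188), cork (336,172) and gable (302,158).

```bash
cat > h.py <<'E'
import numpy as np, cv2
from scipy.spatial.transform import Rotation as Ro
from plant import readout, optics
def ray(n,uv,z):
    p=optics.camera_params(n); R,t=p["R"],p["t"]; c=-R.T@t
    d=R.T@np.array([(uv[0]-p["cx"])/p["fx"],(uv[1]-p["cy"])/p["fy"],1.]); return c+d*(z-c[2])/d[2]
def proj(n,X):
    p=optics.camera_params(n); q=p["R"]@np.array(X)+p["t"]; return np.array([p["fx"]*q[0]/q[2]+p["cx"],p["fy"]*q[1]/q[2]+p["cy"]])
HS={"red":[((0,150,60),(6,255,255)),((172,150,60),(180,255,255))],"yellow":[((20,120,60),(34,255,255))],
"green":[((45,100,40),(80,255,255))],"brown":[((4,60,40),(24,255,255))],"blue":[((105,130,30),(125,255,255))],"white":[((0,0,150),(180,40,255))]}
def blobs(img,col,win,amin=40):
    x0,y0,x1,y1=map(int,win); h=cv2.cvtColor(img,cv2.COLOR_BGR2HSV)[y0:y1,x0:x1]
    m=sum(cv2.inRange(h,np.array(a),np.array(b)) for a,b in HS[col])
    cs,_=cv2.findContours(m,cv2.RETR_EXTERNAL,cv2.CHAIN_APPROX_NONE)
    out=[]
    for c in sorted(cs,key=cv2.contourArea,reverse=True):
        if cv2.contourArea(c)<amin: break
        c=c+np.array([x0,y0]); M=cv2.moments(c)
        out.append((np.array([M["m10"]/M["m00"],M["m01"]/M["m00"]]),cv2.contourArea(c),c))
    return out
def goto(p,yaw,p0=None):
    """shares from current pose to TCP p, pointing down with tool y along yaw (mod pi)"""
    s=readout.state(); R0=Ro.from_euler("xyz",s["orientation"])
    d=R0.inv().apply(np.array(p)-s["tool_pos"])/0.5
    best=min((R0.inv()*Ro.from_euler("xyz",[np.pi,0,yaw+k*np.pi-np.pi/2]) for k in(0,1)),key=lambda r:r.magnitude())
    return np.round(np.r_[d,best.as_rotvec()/np.pi],4)
E
python3 - <<'E'
from h import *
im=optics.capture("top"); sc=optics.capture("scene"); np.save("top0.npy",im)
w={"red":("red",(305,262,335,292),(258,165,282,185),.011),"yellow":("yellow",(362,262,394,295),(222,195,246,217),.011),"green":("green",(378,165,406,193),(296,245,322,268),.011),
"ring":("brown",(258,148,296,186),(362,173,396,203),.013),"cork":("brown",(264,200,294,230),(325,160,347,185),.017),"wedge":("brown",(256,245,292,284),(286,145,317,170),.017),"dark":("brown",(318,200,352,232),(293,190,324,215),.013)}
for k,(c,a,b,z) in w.items():
    for n,i,ww in(("top",im,a),("scene",sc,b)):
        r=blobs(i,c,ww)
        if r: print(k,n,r[0][0].round(1),r[0][1],ray(n,r[0][0],z).round(4), cv2.minAreaRect(r[0][2]))
        else: print(k,n,None)
for c,ww in(("blue",(160,170,220,270)),("white",(445,180,520,325))):
    for n,i,w2 in(("top",im,ww),("scene",sc,(325,112,412,158) if c=="blue" else (120,235,247,350))):
        for r in blobs(i,c,w2,100): print(c,n,r[1],ray(n,r[0],.015).round(4))
E
```

```text
red top [318.5 276.3] 240.5 [0.4309 0.0059 0.011 ] ((318.5, 276.0), (17.0, 18.0), 0.0)
red scene [269.2 175.7] 165.0 [0.4312 0.007  0.011 ] ((269.0, 176.0), (14.0, 14.0), 90.0)
yellow top [378. 278.] 265.5 [ 0.4426 -0.1248  0.011 ] ((377.5, 278.0), (18.0, 19.0), 90.0)
yellow scene [234.1 205.5] 225.0 [ 0.4432 -0.1234  0.011 ] ((234.0, 205.5), (17.0, 16.0), 90.0)
green top [391.5 178.7] 242.0 [ 0.6732 -0.1359  0.011 ] ((391.5, 179.0), (18.0, 17.0), 90.0)
green scene [308.1 256.3] 289.0 [ 0.674  -0.1348  0.011 ] ((308.0, 256.5), (19.0, 18.0), 90.0)
ring top [276.5 166.1] 465.5 [0.6717 0.1349 0.013 ] ((276.7500305175781, 166.25001525878906), (25.455841064453125, 23.33452033996582), 45.0)
ring scene [379.1 188.2] 407.0 [0.6724 0.135  0.013 ] ((379.5, 188.5), (21.0, 23.0), 90.0)
cork top [278.2 214.7] 232.5 [0.5564 0.1134 0.017 ] ((278.2500305175781, 214.75003051757812), (18.384777069091797, 16.26345443725586), 45.0)
cork scene [334.9 171.7] 210.5 [0.5541 0.1156 0.017 ] ((335.0, 172.0), (18.0, 14.0), 90.0)
wedge top [271.8 264.4] 445.5 [0.444  0.1111 0.017 ] ((271.7884826660156, 264.55770
[... 366 characters left out ...]
 scene [307.7 202.6] 343.0 [ 0.571  -0.0114  0.013 ] ((308.0500183105469, 202.65000915527344), (19.60611915588379, 21.81971549987793), 71.56504821777344)
blue top 859.0 [0.4754 0.3111 0.015 ]
blue top 802.0 [0.5676 0.3162 0.015 ]
blue scene 228.5 [0.5692 0.3167 0.015 ]
blue scene 198.5 [0.4774 0.3119 0.015 ]
white top 1003.0 [ 0.4401 -0.3367  0.015 ]
white top 932.5 [ 0.5316 -0.3481  0.015 ]
white top 867.0 [ 0.623  -0.3595  0.015 ]
white top 326.5 [ 0.6854 -0.3992  0.015 ]
white scene 1258.0 [ 0.6253 -0.3591  0.015 ]
white scene 1042.0 [ 0.5337 -0.3477  0.015 ]
white scene 873.5 [ 0.4421 -0.3364  0.015 ]
white scene 623.5 [ 0.5565 -0.2581  0.015 ]
white scene 128.0 [ 0.6959 -0.3773  0.015 ]
```

```bash
python3 - <<'E'
import cv2
im=cv2.imread("pics/top0.png"); cv2.imwrite("pics/crop.png",cv2.resize(im[140:300,250:410],None,fx=3.7,fy=3.7,interpolation=cv2.INTER_CUBIC))
E
```

```text
(no output)
```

View pics/crop.png

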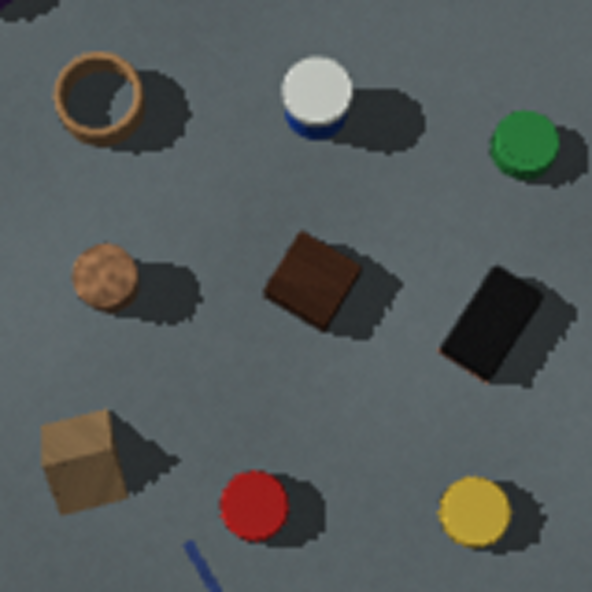

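The enlarged top view shows the gable's base corners at about (40,425), (108,410), (125,493) and (62,515) in crop pixels. Its ridge runs roughly across the picture. The caps, ring and cork have clear space around them.

```bash
python3 - <<'E'
from h import *
C=[ray("top",np.array([250,140])+(np.array(q)+.5)/3.7-.5,0) for q in((40,425),(108,410),(125,493),(62,515))]
print(np.round(C,4),np.mean(C,0))
A,B,Cc,D=C
for a,b in((A,B),(D,Cc),(A,D),(B,Cc)): v=b-a; print(np.linalg.norm(v),np.degrees(np.arctan2(v[1],v[0])))
# contour-based corners
r=blobs(np.load("top0.npy"),"brown",(256,245,292,284))[0][2]
q=cv2.approxPolyDP(r,3,True)[:,0]; print(q, [ray("top",p,0).round(4)[:2] for p in q])
# first: above wedge
print(np.arctan2(.3162-.3111,.5676-.4754),np.arctan2(-.3595+.3367,.623-.4401))
print(readout.state()["orientation"])
E
```

```text
[[0.4639 0.1424 0.    ]
 [0.4779 0.1025 0.    ]
 [0.4295 0.085  0.    ]
 [0.4121 0.1208 0.    ]] [0.44584077 0.11267611 0.        ]
0.04235505548008694 -70.74934648428709
0.03988433152310445 -64.09181291881134
0.05615300392651516 -157.3609168672466
0.05143412456731742 -160.104078649175
[[279 251]
 [261 255]
 [266 278]
 [283 274]] [array([0.4767, 0.1019]), array([0.4629, 0.141 ]), array([0.4138, 0.122 ]), array([0.4269, 0.0855])]
0.05525822171577032 -0.12401852080441217
[-3.14090582e+00 -1.49367629e-04  2.89780227e+00]
```

```bash
python3 - <<'E'
from h import *
y=np.radians(111)
print(goto((.446,.112,.10),y)); print(goto((.446,.112,.005),y))
E
```

```text
[-8.116e-01 -6.169e-01  2.771e-01 -2.000e-04 -1.000e-04 -1.943e-01]
[-8.116e-01 -6.167e-01  4.671e-01 -2.000e-04 -1.000e-04 -1.943e-01]
```

>>> {"api": "servo_tool", "payload": {"moves": [[-0.8116, -0.617, 0.277, 0, 0, -0.1943], [-0.8116, -0.617, 0.277, 0, 0, -0.1943], [-0.8116, -0.617, 0.277, 0, 0, -0.1943], [-0.8116, -0.617, 0.277, 0, 0, -0.1943], [-0.8116, -0.617, 0.277, 0, 0, -0.1943], [-0.8116, -0.617, 0.277, 0, 0, -0.1943], [-0.8116, -0.617, 0.277, 0, 0, -0.1943], [-0.8116, -0.617, 0.277, 0, 0, -0.1943], [-0.8116, -0.617, 0.277, 0, 0, -0.1943], [-0.8116, -0.617, 0.277, 0, 0, -0.1943], [-0.8116, -0.617, 0.277, 0, 0, -0.1943], [-0.8116, -0.617, 0.277, 0, 0, -0.1943], [-0.8116, -0.617, 0.277, 0, 0, -0.1943], [-0.8116, -0.617, 0.277, 0, 0, -0.1943]], "fingers": 0.5, "squeeze": 15}}

```text
time: 1.6
tool_pos: [0.4455, 0.113, 0.1004]
orientation: [3.141, -0.0, -2.774]
wrist_force: [-0.2, -0.3, -0.0]
grip_width: 0.0664
finger_force: 0.0
```

```bash
python3 - <<'E'
from h import *
im=optics.capture("scene"); cv2.imwrite("pics/s1.png",cv2.resize(im[60:260,180:440],None,fx=3,fy=3))
s=readout.state(); print(s["time"],s["tool_pos"],s["orientation"],s["wrist_force"])
E
```

```text
1.65 [0.44544518 0.1131828  0.10054948] [ 3.14155771e+00  1.95963361e-04 -2.77335758e+00] [0.74439285 0.23353626 1.33940906]
```

View pics/s1.png

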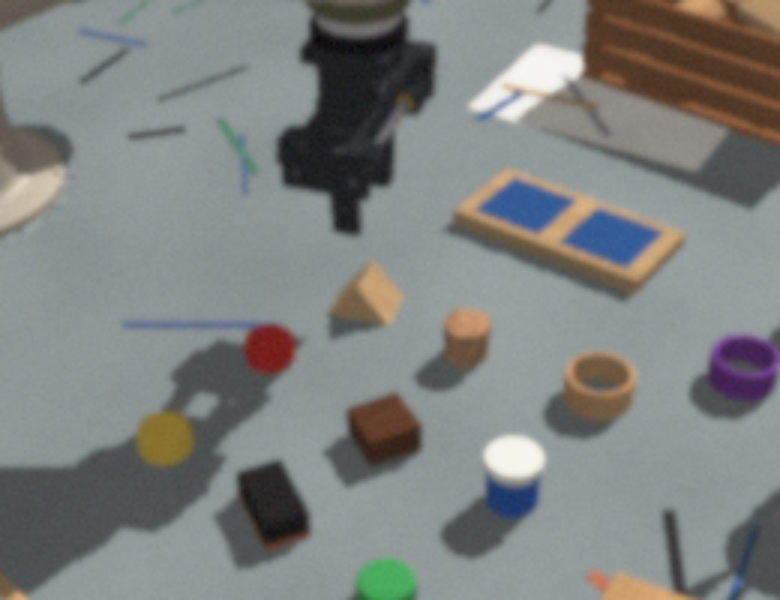

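The gripper is centred above the gable, which sits at (370,295) in this crop. Nothing is in the way of the fingers.

>>> {"api": "servo_tool", "payload": {"moves": [[0, 0, 0.1, 0, 0, 0], [0, 0, 0.19, 0, 0, 0], [0, 0, 0.19, 0, 0, 0], [0, 0, 0.19, 0, 0, 0]]}}

```text
time: 2.05
tool_pos: [0.4455, 0.1132, 0.0051]
orientation: [3.141, -0.001, -2.773]
wrist_force: [1.3, 0.4, -0.3]
grip_width: 0.0661
finger_force: 0.0
```

>>> {"api": "servo_tool", "payload": {"moves": [[0, 0, 0, 0, 0, 0], [0, 0, 0, 0, 0, 0], [0, 0, 0, 0, 0, 0], [0, 0, 0, 0, 0, 0], [0, 0, 0, 0, 0, 0], [0, 0, 0, 0, 0, 0], [0, 0, 0, 0, 0, 0]], "fingers": -1}}

```text
time: 2.75
tool_pos: [0.4461, 0.1123, 0.0056]
orientation: [3.141, 0.0, -2.775]
wrist_force: [-2.0, 2.4, 6.0]
grip_width: 0.042
finger_force: 15.0
```

>>> {"api": "servo_tool", "payload": {"moves": [[0, 0, -0.1, 0, 0, 0], [0, 0, -0.19, 0, 0, 0], [0, 0, -0.19, 0, 0, 0]]}}

```text
time: 3.05
tool_pos: [0.4486, 0.1122, 0.1049]
orientation: [-3.138, 0.009, -2.775]
wrist_force: [0.2, 0.8, -1.1]
grip_width: 0.0423
finger_force: 15.0
```

```bash
python3 - <<'E'
from h import *
y=np.arctan2(.0051,.0922)+np.pi/2
print(y, goto((.476,.3115,.1),y),goto((.476,.3115,.022),y))
E
```

```text
1.626054548510667 [-0.1941  0.3525  0.0103 -0.0007  0.0029  0.0992] [-0.1927  0.353   0.1663 -0.0007  0.0029  0.0992]
```

>>> {"api": "servo_tool", "payload": {"moves": [[-0.193, 0.353, 0, 0, 0, 0.0992], [-0.193, 0.353, 0, 0, 0, 0.0992], [-0.193, 0.353, 0, 0, 0, 0.0992], [-0.193, 0.353, 0, 0, 0, 0.0992], [-0.193, 0.353, 0, 0, 0, 0.0992], [-0.193, 0.353, 0, 0, 0, 0.0992], [-0.193, 0.353, 0, 0, 0, 0.0992], [-0.193, 0.353, 0, 0, 0, 0.0992]]}}

```text
time: 3.85
tool_pos: [0.4729, 0.3103, 0.1]
orientation: [-3.141, -0.001, -3.088]
wrist_force: [-0.4, 0.9, 0.6]
grip_width: 0.0417
finger_force: 15.0
```

```bash
python3 - <<'E'
from h import *
print(readout.state()["tool_pos"],goto((.476,.3115,.021),1.626))
E
```

```text
[0.47285846 0.31029261 0.09996976] [-6.500e-03  2.100e-03  1.579e-01 -1.000e-04 -2.000e-04 -5.000e-04]
```

>>> {"api": "servo_tool", "payload": {"moves": [[-0.0065, 0.002, 0.08, 0, 0, 0], [-0.0065, 0.002, 0.14, 0, 0, 0], [-0.0065, 0.002, 0.158, 0, 0, 0], [-0.0065, 0.002, 0.158, 0, 0, 0], [-0.0065, 0.002, 0.158, 0, 0, 0]]}}

```text
time: 4.35
tool_pos: [0.4765, 0.3122, 0.022]
orientation: [3.141, 0.001, -3.088]
wrist_force: [0.4, -0.4, 0.6]
grip_width: 0.0416
finger_force: 15.0
```

>>> {"api": "servo_tool", "payload": {"moves": [[0, 0, 0, 0, 0, 0], [0, 0, 0, 0, 0, 0], [0, 0, 0, 0, 0, 0], [0, 0, 0, 0, 0, 0], [0, 0, 0, 0, 0, 0]], "fingers": 0.4}}

```text
time: 4.85
tool_pos: [0.4761, 0.3127, 0.0213]
orientation: [3.142, 0.0, -3.087]
wrist_force: [-0.1, -0.7, 0.3]
grip_width: 0.0616
finger_force: 0.0
```

>>> {"api": "servo_tool", "payload": {"moves": [[0, 0, -0.1, 0, 0, 0], [0, 0, -0.19, 0, 0, 0], [0, 0, -0.19, 0, 0, 0]]}}

```text
time: 5.15
tool_pos: [0.4785, 0.3138, 0.122]
orientation: [3.138, 0.01, -3.086]
wrist_force: [0.2, -0.5, -1.6]
grip_width: 0.0615
finger_force: 0.0
```

```bash
python3 - <<'E'
from h import *
print(goto((.431,.0065,.1),1.626),goto((.431,.0065,.003),1.626))
E
```

```text
[ 0.1293 -0.6086  0.0408  0.001   0.0031  0.    ] [ 0.1312 -0.6092  0.2348  0.001   0.0031  0.    ]
```

>>> {"api": "servo_tool", "payload": {"moves": [[0.128, -0.61, 0.03, 0, 0, 0], [0.128, -0.61, 0.03, 0, 0, 0], [0.128, -0.61, 0.03, 0, 0, 0], [0.128, -0.61, 0.03, 0, 0, 0], [0.128, -0.61, 0.03, 0, 0, 0], [0.128, -0.61, 0.03, 0, 0, 0], [0.128, -0.61, 0.03, 0, 0, 0], [0.128, -0.61, 0.03, 0, 0, 0], [0.128, -0.61, 0.03, 0, 0, 0], [0.128, -0.61, 0.03, 0, 0, 0]]}}

```text
time: 6.15
tool_pos: [0.4291, 0.006, 0.1011]
orientation: [3.141, -0.0, -3.085]
wrist_force: [-0.4, 0.4, -0.5]
grip_width: 0.0617
finger_force: 0.0
```

```bash
python3 - <<'E'
from h import *
print(goto((.431,.0065,.003),1.626))
E
```

```text
[-4.000e-03  8.000e-04  1.963e-01  1.000e-04 -0.000e+00  6.000e-04]
```

>>> {"api": "servo_tool", "payload": {"moves": [[-0.004, 0.001, 0.1, 0, 0, 0], [-0.004, 0.001, 0.17, 0, 0, 0], [-0.004, 0.001, 0.196, 0, 0, 0], [-0.004, 0.001, 0.196, 0, 0, 0]]}}

```text
time: 6.55
tool_pos: [0.4302, 0.0068, 0.002]
orientation: [3.141, -0.003, -3.084]
wrist_force: [-0.2, 0.4, 0.6]
grip_width: 0.0618
finger_force: 0.0
```

>>> {"api": "servo_tool", "payload": {"moves": [[0, 0, 0, 0, 0, 0], [0, 0, 0, 0, 0, 0], [0, 0, 0, 0, 0, 0], [0, 0, 0, 0, 0, 0], [0, 0, 0, 0, 0, 0], [0, 0, 0, 0, 0, 0], [0, 0, 0, 0, 0, 0]], "fingers": -1}}

```text
time: 7.25
tool_pos: [0.4311, 0.0053, 0.0034]
orientation: [3.142, 0.001, -3.087]
wrist_force: [-0.1, 2.5, 5.0]
grip_width: 0.0393
finger_force: 15.0
```

>>> {"api": "servo_tool", "payload": {"moves": [[0, 0, -0.1, 0, 0, 0], [0, 0, -0.19, 0, 0, 0], [0, 0, -0.22, 0, 0, 0], [0, 0, -0.22, 0, 0, 0]]}}

```text
time: 7.65
tool_pos: [0.4318, 0.0049, 0.1149]
orientation: [-3.14, 0.004, -3.087]
wrist_force: [-0.1, -0.5, -0.5]
grip_width: 0.0396
finger_force: 15.0
```

```bash
python3 - <<'E'
from h import *
print(goto((.568,.3165,.11),1.626))
E
```

```text
[-3.062e-01  6.073e-01  1.020e-02 -5.000e-04  1.300e-03 -1.000e-04]
```

>>> {"api": "servo_tool", "payload": {"moves": [[-0.306, 0.608, 0, 0, 0, 0], [-0.306, 0.608, 0, 0, 0, 0], [-0.306, 0.608, 0, 0, 0, 0], [-0.306, 0.608, 0, 0, 0, 0], [-0.306, 0.608, 0, 0, 0, 0], [-0.306, 0.608, 0, 0, 0, 0], [-0.306, 0.608, 0, 0, 0, 0], [-0.306, 0.608, 0, 0, 0, 0], [-0.306, 0.608, 0, 0, 0, 0], [-0.306, 0.608, 0, 0, 0, 0], [-0.306, 0.608, 0, 0, 0, 0]]}}

```text
time: 8.75
tool_pos: [0.5669, 0.316, 0.113]
orientation: [-3.141, -0.001, -3.088]
wrist_force: [0.1, 0.0, -0.2]
grip_width: 0.0398
finger_force: 15.0
```

```bash
python3 - <<'E'
from h import *
print(goto((.568,.3165,.019),1.626))
E
```

```text
[-2.50e-03  9.00e-04  1.88e-01 -1.00e-04 -2.00e-04 -5.00e-04]
```

>>> {"api": "servo_tool", "payload": {"moves": [[-0.002, 0.001, 0.1, 0, 0, 0], [-0.002, 0.001, 0.16, 0, 0, 0], [-0.002, 0.001, 0.187, 0, 0, 0], [-0.002, 0.001, 0.187, 0, 0, 0], [-0.002, 0.001, 0.187, 0, 0, 0]]}}

```text
time: 9.25
tool_pos: [0.5687, 0.3176, 0.0211]
orientation: [3.141, 0.002, -3.087]
wrist_force: [1.1, 0.7, -0.1]
grip_width: 0.0395
finger_force: 15.0
```

>>> {"api": "servo_tool", "payload": {"moves": [[0, 0, 0, 0, 0, 0], [0, 0, 0, 0, 0, 0], [0, 0, 0, 0, 0, 0], [0, 0, 0, 0, 0, 0], [0, 0, 0, 0, 0, 0]], "fingers": 0.4}}

```text
time: 9.75
tool_pos: [0.568, 0.3178, 0.0199]
orientation: [3.142, 0.0, -3.087]
wrist_force: [-0.1, 0.3, -0.3]
grip_width: 0.0612
finger_force: 0.0
```

>>> {"api": "servo_tool", "payload": {"moves": [[0, 0, -0.1, 0, 0, 0], [0, 0, -0.19, 0, 0, 0], [0, 0, -0.19, 0, 0, 0]]}}

```text
time: 10.05
tool_pos: [0.5705, 0.3188, 0.1215]
orientation: [3.138, 0.011, -3.086]
wrist_force: [-0.1, 0.2, 0.4]
grip_width: 0.0617
finger_force: 0.0
```

```bash
python3 - <<'E'
from h import *
print(goto((.555,.1145,.11),1.447))
E
```

```text
[ 0.0537 -0.4063  0.0212  0.0013  0.0034  0.057 ]
```

>>> {"api": "servo_tool", "payload": {"moves": [[0.053, -0.407, 0.01, 0, 0, 0.057], [0.053, -0.407, 0.01, 0, 0, 0.057], [0.053, -0.407, 0.01, 0, 0, 0.057], [0.053, -0.407, 0.01, 0, 0, 0.057], [0.053, -0.407, 0.01, 0, 0, 0.057], [0.053, -0.407, 0.01, 0, 0, 0.057], [0.053, -0.407, 0.01, 0, 0, 0.057], [0.053, -0.407, 0.01, 0, 0, 0.057]]}}

```text
time: 10.85
tool_pos: [0.5526, 0.1145, 0.1096]
orientation: [3.141, -0.0, 3.019]
wrist_force: [0.0, 1.0, -0.4]
grip_width: 0.0618
finger_force: 0.0
```

```bash
python3 - <<'E'
from h import *
im=optics.capture("scene"); cv2.imwrite("pics/s2.png",cv2.resize(im[80:260,230:450],None,fx=3,fy=3))
print(goto((.555,.1145,.006),1.447))
E
```

```text
[-0.0048  0.0007  0.2071  0.     -0.      0.0005]
```

View pics/s2.png

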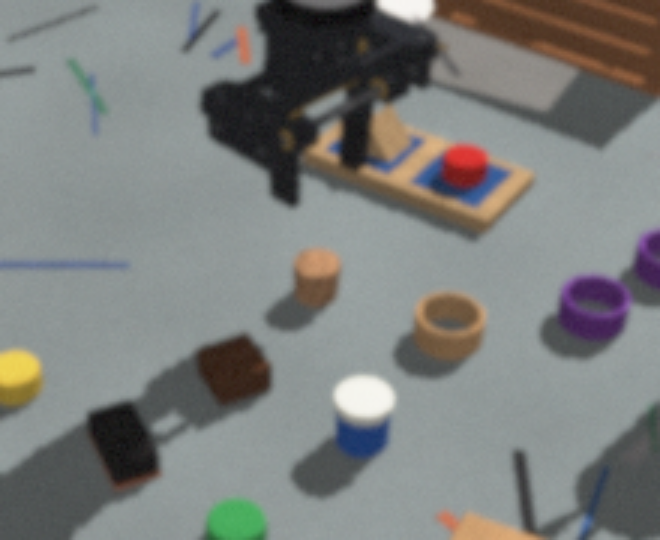

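The gable at (385,135) and the red cap at (465,165) both stand on their blue squares. The gripper is above the cork, which is at (317,278).

>>> {"api": "servo_tool", "payload": {"moves": [[-0.005, 0.001, 0.1, 0, 0, 0], [-0.005, 0.001, 0.18, 0, 0, 0], [-0.005, 0.001, 0.207, 0, 0, 0], [-0.005, 0.001, 0.207, 0, 0, 0]]}}

```text
time: 11.3
tool_pos: [0.5544, 0.1139, 0.005]
orientation: [-3.141, -0.003, 3.018]
wrist_force: [-0.4, -0.1, 0.1]
grip_width: 0.0615
finger_force: 0.0
```

>>> {"api": "servo_tool", "payload": {"moves": [[0, 0, 0, 0, 0, 0], [0, 0, 0, 0, 0, 0], [0, 0, 0, 0, 0, 0], [0, 0, 0, 0, 0, 0], [0, 0, 0, 0, 0, 0], [0, 0, 0, 0, 0, 0], [0, 0, 0, 0, 0, 0]], "fingers": -1}}

```text
time: 12.0
tool_pos: [0.556, 0.1133, 0.0077]
orientation: [3.141, 0.002, 3.017]
wrist_force: [-1.4, 0.2, 7.5]
grip_width: 0.0377
finger_force: 14.8
```

>>> {"api": "servo_tool", "payload": {"moves": [[0, 0, -0.1, 0, 0, 0], [0, 0, -0.19, 0, 0, 0], [0, 0, -0.24, 0, 0, 0], [0, 0, -0.24, 0, 0, 0]]}}

```text
time: 12.4
tool_pos: [0.5569, 0.1133, 0.1303]
orientation: [3.141, 0.007, 3.018]
wrist_force: [0.0, -0.3, -0.3]
grip_width: 0.0377
finger_force: 15.0
```

```bash
python3 - <<'E'
from h import *
print(goto((.5325,-.348,.12),1.447))
E
```

```text
[-6.560e-02 -9.216e-01  2.020e-02  3.000e-04  2.400e-03 -1.000e-04]
```

>>> {"api": "servo_tool", "payload": {"moves": [[-0.065, -0.922, 0.01, 0, 0, 0], [-0.065, -0.922, 0.01, 0, 0, 0], [-0.065, -0.922, 0.01, 0, 0, 0], [-0.065, -0.922, 0.01, 0, 0, 0], [-0.065, -0.922, 0.01, 0, 0, 0], [-0.065, -0.922, 0.01, 0, 0, 0], [-0.065, -0.922, 0.01, 0, 0, 0], [-0.065, -0.922, 0.01, 0, 0, 0], [-0.065, -0.922, 0.01, 0, 0, 0], [-0.065, -0.922, 0.01, 0, 0, 0], [-0.065, -0.922, 0.01, 0, 0, 0], [-0.065, -0.922, 0.01, 0, 0, 0], [-0.065, -0.922, 0.01, 0, 0, 0], [-0.065, -0.922, 0.01, 0, 0, 0], [-0.065, -0.922, 0.01, 0, 0, 0]]}}

```text
time: 13.9
tool_pos: [0.5307, -0.3473, 0.1214]
orientation: [-3.142, 0.0, 3.019]
wrist_force: [0.5, -0.9, 0.5]
grip_width: 0.0378
finger_force: 15.0
```

```bash
python3 - <<'E'
from h import *
print(goto((.5325,-.348,.0225),1.447))
E
```

```text
[-0.0037 -0.001   0.1978 -0.      0.      0.0003]
```

>>> {"api": "servo_tool", "payload": {"moves": [[-0.004, -0.001, 0.1, 0, 0, 0], [-0.004, -0.001, 0.17, 0, 0, 0], [-0.004, -0.001, 0.198, 0, 0, 0], [-0.004, -0.001, 0.198, 0, 0, 0], [-0.004, -0.001, 0.198, 0, 0, 0]]}}

```text
time: 14.4
tool_pos: [0.5328, -0.3491, 0.0232]
orientation: [-3.141, 0.001, 3.018]
wrist_force: [-0.7, -0.0, 0.2]
grip_width: 0.0376
finger_force: 15.0
```

>>> {"api": "servo_tool", "payload": {"moves": [[0, 0, 0, 0, 0, 0], [0, 0, 0, 0, 0, 0], [0, 0, 0, 0, 0, 0], [0, 0, 0, 0, 0, 0], [0, 0, 0, 0, 0, 0]], "fingers": 0.4}}

```text
time: 14.9
tool_pos: [0.5323, -0.349, 0.0223]
orientation: [-3.141, 0.0, 3.017]
wrist_force: [0.7, -0.9, 0.5]
grip_width: 0.0618
finger_force: 0.0
```

>>> {"api": "servo_tool", "payload": {"moves": [[0, 0, -0.1, 0, 0, 0], [0, 0, -0.19, 0, 0, 0], [0, 0, -0.19, 0, 0, 0]]}}

```text
time: 15.2
tool_pos: [0.5344, -0.3508, 0.1239]
orientation: [-3.135, 0.009, 3.018]
wrist_force: [1.3, -0.3, 0.2]
grip_width: 0.0616
finger_force: 0.0
```

```bash
python3 - <<'E'
from h import *
print(goto((.6735,-.1355,.11),1.447))
E
```

```text
[-0.2226  0.4619  0.0267 -0.0022  0.0029 -0.    ]
```

```bash
python3 - <<'E'
from h import *
for z in(0,.06,.1): print(z,[ray("top",q,z).round(3)[:2] for q in((436,152),(558,157),(443,77),(350,129),(419,124))])
E
```

```text
0 [array([ 0.756, -0.238]), array([ 0.777, -0.528]), array([ 0.958, -0.245]), array([ 0.791, -0.027]), array([ 0.823, -0.193])]
0.06 [array([ 0.732, -0.224]), array([ 0.752, -0.495]), array([ 0.92, -0.23]), array([ 0.764, -0.026]), array([ 0.795, -0.182])]
0.1 [array([ 0.716, -0.214]), array([ 0.735, -0.472]), array([ 0.896, -0.22 ]), array([ 0.747, -0.026]), array([ 0.776, -0.174])]
```

>>> {"api": "servo_tool", "payload": {"moves": [[-0.223, 0.462, 0.01, 0, 0, 0], [-0.223, 0.462, 0.01, 0, 0, 0], [-0.223, 0.462, 0.01, 0, 0, 0], [-0.223, 0.462, 0.01, 0, 0, 0], [-0.223, 0.462, 0.01, 0, 0, 0], [-0.223, 0.462, 0.01, 0, 0, 0], [-0.223, 0.462, 0.01, 0, 0, 0], [-0.223, 0.462, 0.01, 0, 0, 0], [-0.223, 0.462, 0.01, 0, 0, 0]]}}

```text
time: 16.1
tool_pos: [0.6709, -0.1351, 0.1122]
orientation: [-3.141, -0.0, 3.016]
wrist_force: [-0.9, -0.7, 1.2]
grip_width: 0.0618
finger_force: 0.0
```

```bash
python3 - <<'E'
from h import *
im=optics.capture("scene"); cv2.imwrite("pics/s3.png",cv2.resize(im[150:400,100:440],None,fx=2.3,fy=2.3))
print(goto((.6735,-.1355,.003),1.447))
E
```

```text
[-5.100e-03 -2.000e-04  2.185e-01 -0.000e+00 -0.000e+00 -7.000e-04]
```

View pics/s3.png

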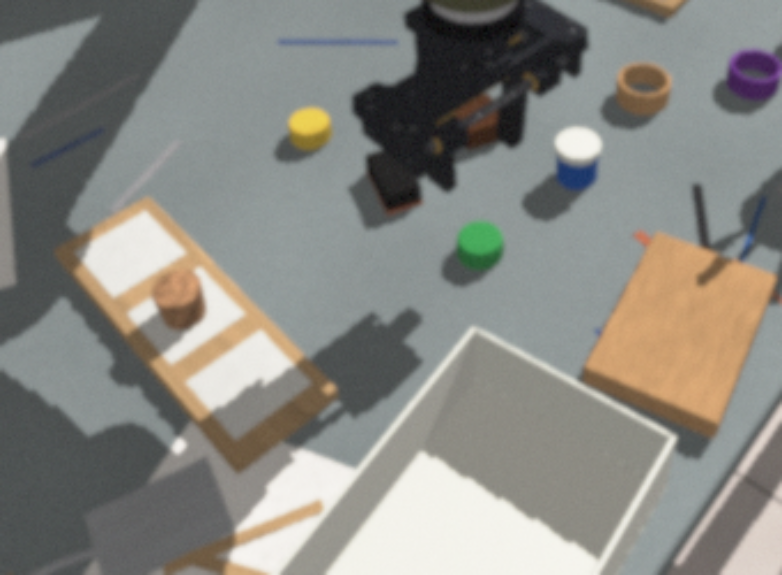

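The cork at (178,297) stands in the middle of the middle white square. The gripper is above the green cap at (480,245). The corner of the white bin stays about 20 mm clear of the gripper body.

>>> {"api": "servo_tool", "payload": {"moves": [[-0.005, 0, 0.1, 0, 0, 0], [-0.005, 0, 0.18, 0, 0, 0], [-0.005, 0, 0.217, 0, 0, 0], [-0.005, 0, 0.217, 0, 0, 0]]}}

```text
time: 16.55
tool_pos: [0.6731, -0.1348, 0.0027]
orientation: [3.141, -0.002, 3.016]
wrist_force: [0.1, 0.4, 0.6]
grip_width: 0.0619
finger_force: 0.0
```

>>> {"api": "servo_tool", "payload": {"moves": [[0, 0, 0, 0, 0, 0], [0, 0, 0, 0, 0, 0], [0, 0, 0, 0, 0, 0], [0, 0, 0, 0, 0, 0], [0, 0, 0, 0, 0, 0], [0, 0, 0, 0, 0, 0], [0, 0, 0, 0, 0, 0]], "fingers": -1}}

```text
time: 17.25
tool_pos: [0.6741, -0.134, 0.004]
orientation: [-3.141, 0.0, 3.017]
wrist_force: [-1.1, -0.4, 2.5]
grip_width: 0.0393
finger_force: 15.0
```

>>> {"api": "servo_tool", "payload": {"moves": [[0, 0, -0.1, 0, 0, 0], [0, 0, -0.19, 0, 0, 0], [0, 0, -0.24, 0, 0, 0], [0, 0, -0.24, 0, 0, 0]]}}

```text
time: 17.65
tool_pos: [0.6756, -0.1341, 0.128]
orientation: [-3.14, 0.007, 3.018]
wrist_force: [0.6, 0.1, -0.0]
grip_width: 0.0395
finger_force: 15.0
```

```bash
python3 - <<'E'
from h import *
print(goto((.624,-.3593,.12),1.447))
E
```

```text
[ 0.0468 -0.4596  0.0164 -0.0005  0.0022 -0.    ]
```

>>> {"api": "servo_tool", "payload": {"moves": [[0.047, -0.46, 0.01, 0, 0, 0], [0.047, -0.46, 0.01, 0, 0, 0], [0.047, -0.46, 0.01, 0, 0, 0], [0.047, -0.46, 0.01, 0, 0, 0], [0.047, -0.46, 0.01, 0, 0, 0], [0.047, -0.46, 0.01, 0, 0, 0], [0.047, -0.46, 0.01, 0, 0, 0], [0.047, -0.46, 0.01, 0, 0, 0], [0.047, -0.46, 0.01, 0, 0, 0]]}}

```text
time: 18.55
tool_pos: [0.6228, -0.3576, 0.1185]
orientation: [3.141, -0.0, 3.019]
wrist_force: [0.6, 0.4, 0.0]
grip_width: 0.0397
finger_force: 15.0
```

```bash
python3 - <<'E'
from h import *
print(goto((.624,-.3593,.02),1.447))
E
```

```text
[-2.80e-03 -3.30e-03  1.97e-01  1.00e-04 -1.00e-04  5.00e-04]
```

>>> {"api": "servo_tool", "payload": {"moves": [[-0.003, -0.003, 0.1, 0, 0, 0], [-0.003, -0.003, 0.17, 0, 0, 0], [-0.003, -0.003, 0.196, 0, 0, 0], [-0.003, -0.003, 0.196, 0, 0, 0], [-0.003, -0.003, 0.196, 0, 0, 0]]}}

```text
time: 19.05
tool_pos: [0.6243, -0.3608, 0.0221]
orientation: [-3.14, 0.002, 3.018]
wrist_force: [0.0, -0.0, 0.2]
grip_width: 0.0396
finger_force: 15.0
```

>>> {"api": "servo_tool", "payload": {"moves": [[0, 0, 0, 0, 0, 0], [0, 0, 0, 0, 0, 0], [0, 0, 0, 0, 0, 0], [0, 0, 0, 0, 0, 0], [0, 0, 0, 0, 0, 0]], "fingers": 0.4}}

```text
time: 19.55
tool_pos: [0.6236, -0.3609, 0.0209]
orientation: [-3.141, 0.0, 3.017]
wrist_force: [-0.7, -0.3, 0.3]
grip_width: 0.0616
finger_force: 0.0
```

>>> {"api": "servo_tool", "payload": {"moves": [[0, 0, -0.1, 0, 0, 0], [0, 0, -0.19, 0, 0, 0], [0, 0, -0.22, 0, 0, 0], [0, 0, -0.22, 0, 0, 0]]}}

```text
time: 19.95
tool_pos: [0.6243, -0.3614, 0.1333]
orientation: [-3.139, 0.004, 3.018]
wrist_force: [0.0, -0.7, -0.2]
grip_width: 0.0617
finger_force: 0.0
```

```bash
python3 - <<'E'
from h import *
print(goto((.672,.135,.13),1.447))
E
```

```text
[ 2.81e-02  9.97e-01  4.10e-03 -8.00e-04  1.30e-03 -1.00e-04]
```

>>> {"api": "servo_tool", "payload": {"moves": [[0.028, 0.998, 0, 0, 0, 0], [0.028, 0.998, 0, 0, 0, 0], [0.028, 0.998, 0, 0, 0, 0], [0.028, 0.998, 0, 0, 0, 0], [0.028, 0.998, 0, 0, 0, 0], [0.028, 0.998, 0, 0, 0, 0], [0.028, 0.998, 0, 0, 0, 0], [0.028, 0.998, 0, 0, 0, 0], [0.028, 0.998, 0, 0, 0, 0], [0.028, 0.998, 0, 0, 0, 0], [0.028, 0.998, 0, 0, 0, 0], [0.028, 0.998, 0, 0, 0, 0], [0.028, 0.998, 0, 0, 0, 0], [0.028, 0.998, 0, 0, 0, 0], [0.028, 0.998, 0, 0, 0, 0]], "fingers": 0.77}}

```text
time: 21.45
tool_pos: [0.6715, 0.1348, 0.1305]
orientation: [-3.141, -0.0, 3.016]
wrist_force: [0.4, -0.3, 0.9]
grip_width: 0.0779
finger_force: 0.0
```

```bash
python3 - <<'E'
from h import *
im=optics.capture("scene"); r=blobs(im,"brown",(362,173,396,203)); print(ray("scene",r[0][0],.013))
print(goto((.672,.135,.004),1.447))
E
```

```text
[0.67236079 0.13514859 0.013     ]
[-1.000e-03  1.000e-04  2.533e-01 -0.000e+00 -0.000e+00 -5.000e-04]
```

>>> {"api": "servo_tool", "payload": {"moves": [[-0.001, 0, 0.1, 0, 0, 0], [-0.001, 0, 0.19, 0, 0, 0], [-0.001, 0, 0.24, 0, 0, 0], [-0.001, 0, 0.252, 0, 0, 0], [-0.001, 0, 0.252, 0, 0, 0]]}}

```text
time: 22.0
tool_pos: [0.672, 0.1357, 0.0048]
orientation: [-3.142, -0.0, 3.017]
wrist_force: [0.5, -0.3, 0.7]
grip_width: 0.0779
finger_force: 0.0
```

>>> {"api": "servo_tool", "payload": {"moves": [[0, 0, 0, 0, 0, 0], [0, 0, 0, 0, 0, 0], [0, 0, 0, 0, 0, 0], [0, 0, 0, 0, 0, 0], [0, 0, 0, 0, 0, 0], [0, 0, 0, 0, 0, 0], [0, 0, 0, 0, 0, 0]], "fingers": -1}}

```text
time: 22.7
tool_pos: [0.6725, 0.136, 0.0061]
orientation: [3.141, 0.002, 3.018]
wrist_force: [-0.6, -0.9, 5.9]
grip_width: 0.0552
finger_force: 15.0
```

>>> {"api": "servo_tool", "payload": {"moves": [[0, 0, -0.1, 0, 0, 0], [0, 0, -0.19, 0, 0, 0], [0, 0, -0.25, 0, 0, 0], [0, 0, -0.25, 0, 0, 0]]}}

```text
time: 23.1
tool_pos: [0.6738, 0.1362, 0.1352]
orientation: [3.14, 0.009, 3.018]
wrist_force: [0.1, 0.1, -0.8]
grip_width: 0.055
finger_force: 15.0
```

```bash
python3 - <<'E'
from h import *
print(goto((.441,-.3365,.125),1.447))
E
```

```text
[ 3.452e-01 -9.957e-01  1.600e-02  4.000e-04  2.800e-03 -1.000e-04]
```

>>> {"api": "servo_tool", "payload": {"moves": [[0.345, -0.996, 0.01, 0, 0, 0], [0.345, -0.996, 0.01, 0, 0, 0], [0.345, -0.996, 0.01, 0, 0, 0], [0.345, -0.996, 0.01, 0, 0, 0], [0.345, -0.996, 0.01, 0, 0, 0], [0.345, -0.996, 0.01, 0, 0, 0], [0.345, -0.996, 0.01, 0, 0, 0], [0.345, -0.996, 0.01, 0, 0, 0], [0.345, -0.996, 0.01, 0, 0, 0], [0.345, -0.996, 0.01, 0, 0, 0], [0.345, -0.996, 0.01, 0, 0, 0], [0.345, -0.996, 0.01, 0, 0, 0], [0.345, -0.996, 0.01, 0, 0, 0], [0.345, -0.996, 0.01, 0, 0, 0], [0.345, -0.996, 0.01, 0, 0, 0], [0.345, -0.996, 0.01, 0, 0, 0]]}}

```text
time: 24.7
tool_pos: [0.4396, -0.336, 0.1247]
orientation: [3.142, -0.0, 3.019]
wrist_force: [-0.3, -0.0, -0.3]
grip_width: 0.0554
finger_force: 15.0
```

```bash
python3 - <<'E'
from h import *
print(goto((.441,-.3365,.021),1.447))
E
```

```text
[-0.0029 -0.0007  0.2075  0.     -0.      0.0004]
```

>>> {"api": "servo_tool", "payload": {"moves": [[-0.003, -0.001, 0.1, 0, 0, 0], [-0.003, -0.001, 0.18, 0, 0, 0], [-0.003, -0.001, 0.207, 0, 0, 0], [-0.003, -0.001, 0.207, 0, 0, 0], [-0.003, -0.001, 0.207, 0, 0, 0]]}}

```text
time: 25.2
tool_pos: [0.4411, -0.3378, 0.0221]
orientation: [-3.141, 0.001, 3.018]
wrist_force: [0.0, -0.3, 0.1]
grip_width: 0.0549
finger_force: 15.0
```

>>> {"api": "servo_tool", "payload": {"moves": [[0, 0, 0, 0, 0, 0], [0, 0, 0, 0, 0, 0], [0, 0, 0, 0, 0, 0], [0, 0, 0, 0, 0, 0], [0, 0, 0, 0, 0, 0]], "fingers": 0.77}}

```text
time: 25.7
tool_pos: [0.4406, -0.3375, 0.0214]
orientation: [-3.141, 0.0, 3.017]
wrist_force: [0.3, 0.1, -0.3]
grip_width: 0.0781
finger_force: 0.0
```

>>> {"api": "servo_tool", "payload": {"moves": [[0, 0, -0.1, 0, 0, 0], [0, 0, -0.19, 0, 0, 0], [0, 0, -0.28, 0, 0, 0], [0.2, 0.1, -0.4, 0, 0, 0], [0.3, 0.4, -0.4, 0, 0, 0], [0.3, 0.4, -0.4, 0, 0, 0], [0.3, 0.4, -0.4, 0, 0, 0], [0.3, 0.4, -0.4, 0, 0, 0], [0.3, 0.4, -0.4, 0, 0, 0]]}}

```text
time: 26.6
tool_pos: [0.315, -0.1177, 0.2218]
orientation: [-3.141, 0.001, 3.019]
wrist_force: [0.5, -0.0, -0.2]
grip_width: 0.078
finger_force: 0.0
```

```bash
python3 - <<'E'
from h import *
im=optics.capture("top"); sc=optics.capture("scene")
cv2.imwrite("pics/t4.png",im);cv2.imwrite("pics/s4.png",sc)
sq={"red":(.568,.3165,.026),"green":(.624,-.3593,.026),"yellow":(.4426,-.1248,.011)}
for k,p in sq.items():
    for n,i in(("top",im),("scene",sc)):
        u=proj(n,p).astype(int); r=blobs(i,k,(*(u-16),*(u+16)))
        print(k,n,[(ray(n,b[0],p[2])-p).round(4) for b in r[:1]])
E
```

```text
red top [array([0.0008, 0.0048, 0.    ])]
red scene [array([0.0009, 0.0033, 0.    ])]
green top [array([-0.0013, -0.0013,  0.    ])]
green scene [array([-0.0005, -0.0003,  0.    ])]
yellow top [array([ 0., -0.,  0.])]
yellow scene [array([0.0007, 0.0016, 0.    ])]
```

View pics/t4.png

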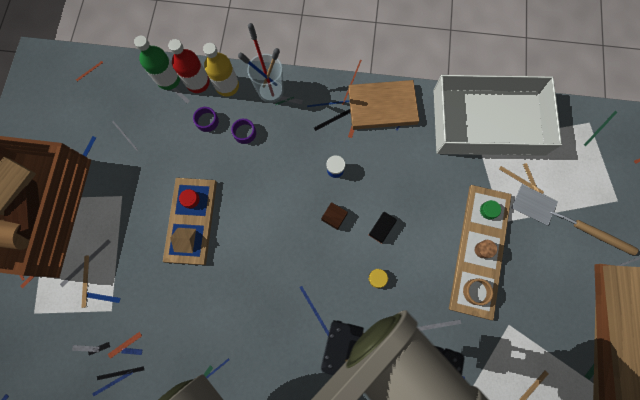

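View pics/s4.png

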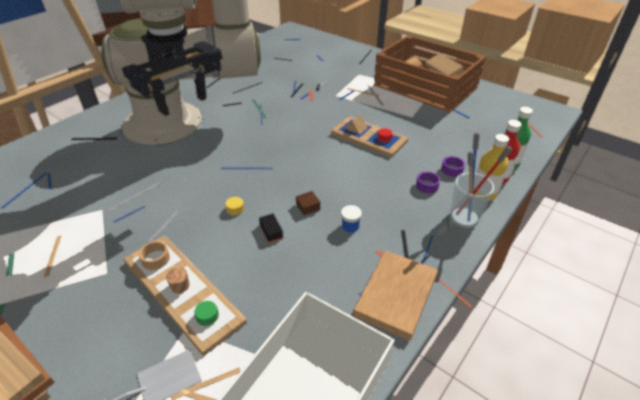

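All five parts appear on their squares: red (188,199), gable (184,240), green (491,210), cork (487,249) and ring (480,292) in the top view. The yellow cap and dark block haven't moved. I'll check the cork and ring more closely before handing in.

```bash
python3 - <<'E'
from h import *
im=cv2.imread("pics/t4.png"); sc=cv2.imread("pics/s4.png")
a=cv2.resize(im[180:325,440:530],(372,600),interpolation=2); b=cv2.resize(sc[230:350,120:200],(400,600),interpolation=2)
cv2.imwrite("pics/c5.png",np.hstack([a,b]))
for n,p in(("cork top face",(.5325,-.348,.049)),("ring mid",(.441,-.3365,.028))):
    u=proj("top",p);v=proj("scene",p); print(n,u,v,"crop",(u-[440,180])*4.138,(v-[120,230])*5+[372,0])
E
```

```text
cork top face [487.62570368 247.42658328] [176.07546368 275.03203229] crop [197.07516183 279.01120159] [652.37731838 225.16016144]
ring mid [477.37599757 290.3517864 ] [154.14250264 255.33739185] crop [154.66187794 456.63569212] [542.71251318 126.68695924]
```

View pics/c5.png

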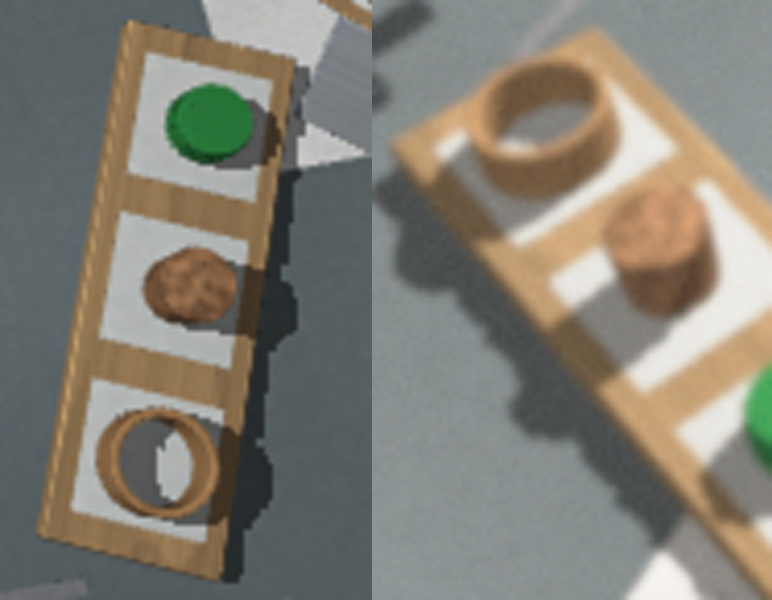

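Cork (190,285), ring (158,462) and green cap (210,122) all stand upright, within a few mm of their square centres, so I'm handing in.

```bash
python3 -c "
from plant import arm
print(arm.sign_off())"
```

```text
the job is handed in; nothing more can be done
None
```

I handed the job in at about 27 s of the 112 s: all five parts stand upright and released on their own squares, a few mm from centre by the cameras, and the yellow cap and dark block were left untouched; no verdict was returned.

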